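# Seat the toothed divider in the cutlery drip tray

## Robot

A 7-joint arm with a two-finger parallel gripper is mounted at the origin on the work surface. World frame = base frame: x ahead of the robot, y to its left, z up, the work surface at z = 0. Lengths are in m, angles in rad, forces in N, time in s.
With the tool pointing down it reaches from about 0.4 to 0.9 m from the base axis. Payload 5.6 kg.
Tool frame: the origin (TCP) lies on the mounting face of the last link; the fingertips stand 190 mm ahead of it and the grasp point (between the pads) lies 171 mm ahead of it; y points along the fingers, z is the direction in which the jaws open and shut, and the axes are right-handed (so a half turn about y gives the same grasp; the last joint's range is limited). The gripper opens to 92 mm and grips with 3 to 60 N. Pads are 20 mm wide; open, the fingers measure 128 mm over their backs; the gripper's body (75 mm by 189 mm) begins 69 mm behind the grasp point.
Start: joints at [-1.294, 0.468, -0.012, 1.603, 0.006, 1.071, -0.056], TCP at [0.204, 0.617, 0.405] pointing down, gripper open.
Joint ranges: [-2.53, 2.53], [-0.31, 2.02], [-1.57, 1.55], [0.28, 2.44], [-1.29, 4.43], [0.15, 1.84], [-2.92, 2.92]. Speed limits (rad/s): [2.57, 2.57, 3.14, 3.14, 3.14, 3.14, 3.14].

## Interface

Orientations are given as a 3x3 rotation matrix whose columns are the frame's x, y, z axes.
In Python, from plant import r gives the robot as it stands. The module is installed in compiled form; this text tells all that it offers.
- The arm moves only by the tool apply_moves, never from a script. Its arguments are lists of equal length, an entry for each row: "offset": the shift along the world's x, y, z in m, a list of three; "dr": the turn, a rotation vector about the world's x, y, z in rad, a list of three; "fingers": the closure, from 0 (fully open) to 1 (shut). A call has 1 to 12 rows; each row shifts and turns the commanded pose from where the row before left it; what a row does not reach is not made up. A row lasts 1/10 s, in which the tool goes at most 50 mm and 8.59 degrees, less where a joint would pass 70% of its speed; a pose out of reach is approached as far as the arm can. A call is refused whole if a number of a shift passes 0.05 or a number of a turn 0.15, either way. A call with a gripper value outside its range is refused whole. The fingers move at their own pace and stop on an object; "force" is the grip in N (left out, the last holds). Time passes only in rows, so rows that do not move let the fingers close. It gives the time, the measured TCP pose, the force and the opening at its end, in the units of the state.
- r.read_state(): the state, without advancing time (a new reading comes with each control period).
- r.camera(name): name is "side" or "top"; returns a dict with "color" (420x560x3 uint8, red, green, blue), "camera_matrix" (3x3 intrinsics, pixels), "pose" (4x4, takes a point from camera to world coordinates). Camera axes: x right, y down, z forward; pixel columns grow to the right and rows downward; lengths in m; the calibration is good to about 2 mm. A picture is of the moment at which its call begins. There is no depth.
- r.job_done(): hands the job in, once; it reports no verdict.
The state is a dict: "time_s": time; "joints": joint angles; "dq": joint speeds; "tau": joint torques, N m; "tcp_pos": TCP position; "eef_rot": TCP orientation; "force": force on the tool from outside, world axes, zero at the start; "ft_torque": the same for the moment, N m; "opening": opening from 0.0 (shut) to 1.0 (fully open).
Only numpy, scipy, OpenCV 4.12 (cv2) and the standard library are available. Lean on these libraries where they do the work, as an engineer would, in place of code of your own. Each camera call takes 0.05 s, during which the arm holds its last target. There are 200 camera calls.

## Task

Take the steel divider out of its pine stand and set it upright in the cutlery drip tray so that all six teeth are fully home, each in its own slot of the white drip grid; then slide the tray's keeper fully across over the divider's end and let go. The grid lies loosely in the tray, so feel for its slots, and be gentle: never press the divider on the tray with more than about 20 N. Leave everything else on the shelf where it stands.

Things in the scene. Friction and masses are not known exactly. Their poses are not given: they have to be found in the camera images.
- divider: Loose steel comb, 176 long (y), 85 high, 0.11-0.21 kg, alike both ways round. Origin: its middle, level with the tooth tips; z up. Six teeth point down, each 8 (y) x 5 (x) x 14 long, at y = -60, -36, -12, 12, 36, 60. Above: flange 20 wide, 176 long, z 14-22; web 5 thick, 112 long, to z = 50; grip tab on top. Starts upright in the stand, teeth in the groove, flange on the stand's top, tips 10 over the shelf.
- divider_tab (a point): Middle of the divider's grip tab, 68 above the tooth tips. The tab is 10 thick (x), 50 long (y), z = 50 to 85 above the tips. Axes as the divider's.
- stand: Fixed pine block 60 (x) x 150 (y) x 24 high with a groove 9 wide along its y axis, 18 deep. Origin under its centre.
- tray: Fixed steel drip tray: rim 120 (x) x 234 (y), 34 high, wall 5. Origin under the rim's centre, on the shelf, z up. At its +y end a grey keeper housing 44 wide, to y = 175, 46 high. A white drip grid lies in it. Divider home: flange on the grid, tooth tips at z = 14; with teeth on the lands between slots they are at z = 28. Over 22 N between divider and tray bruises the grid.
- grid_nominal (a point): Tray's centre at grid top, z = 28; axes as the tray's. The grid (106 x 200 x 10) has one row of six through slots on x = 0, each 10 (y) x 10 (x), 24 apart. It has play: the row's middle lies anywhere within 8 of this point along y, unmeasured (x is exact), and shifts only under more than about 10 N. Its rubber feet give 1 mm per 4 N, 6 at most.
- keeper (a joint): Keeper slide, m: 0 open, 0.040 closed, moving to the tray's -y; starts 0 to 0.005; friction about 3 N, stays where left. A flat steel tongue 24 wide on x = 0, z = 39 to 45, tip at tray y = 110 open and 70 closed. It passes 3 above the flange of a divider that is home and is stopped by one that is not.
- keeper_grip (a point): Point on the keeper's upright black knob to grip, 10 below its top: the knob is 14 x 14, z = 45 to 83 over the shelf, and rides with the keeper; open it is at tray y = 150. The point's axes are the tray's.
- soap_dish: Bystander: blue plastic soap dish with closed hinged lid, 90x125x40 (mm). Origin under its centre.
- mug: Bystander: white enamel mug, 82 wide, 85 high (mm). Origin under its centre.
- scourer_tin: Bystander: round steel scourer tin, 55 wide, 44 high (mm). Origin under its centre.
- jar: Bystander: small glass jar with twist cap, 44 wide, 75 high (mm). Origin under its centre.
- brush: Bystander: green dish brush, 230 long, lying down (mm). Origin under its centre.
- tumbler: Bystander: steel tumbler, 68 wide, 100 high (mm). Origin under its centre.
- bowl: Bystander: white bowl, 130 wide, 50 high (mm). Origin under its centre.

How it is judged:
On the way, in this order (a step that is already met when the one before it is completed fails the run):
1. the divider is lifted clear of its stand (z of divider in the frame of stand above 0.04 m and contact force between the fingers and divider above 0.5 N), for 0.1 s.
2. the divider is home in the grid, keeper still open (z of divider in the frame of tray between 0.01 and 0.017 m and horizontal distance between divider and tray below 0.014 m and angle between the y axis of divider and the y axis of tray, either way round below 0.06 rad and angle between divider's own z axis and vertical below 0.06 rad and value of joint keeper below 0.012 m), for 0.2 s.
At the end, for the whole second after the job is handed in: The divider stands at rest in the drip grid, within 0.06 rad of upright and of the tray's length, tooth tips 10 to 17 mm above the tray's underside (home is 14), its middle within 14 mm of the tray's centre seen from above; the keeper is closed by more than 36 of its 40 mm (z of divider in the frame of tray between 0.01 and 0.017 m and horizontal distance between divider and tray below 0.014 m and angle between the y axis of divider and the y axis of tray, either way round below 0.06 rad and angle between divider's own z axis and vertical below 0.06 rad and value of joint keeper above 0.036 m and linear speed of divider below 0.01 m/s); the robot touches nothing.
It fails at once if the divider presses on the tray with more than 22 N (contact force between divider and tray above 22 N).
It fails at once if a bystander is moved more than 30 mm (distance of any of soap_dish, mug, scourer_tin, jar, brush, tumbler, bowl from where it was at the start of the episode above 0.03 m).
It also fails if it takes over 58 s, if anything falls off the work surface, if the arm or the gripper's body presses on something with over 40 N, if the wrist force passes 120 N, or if a joint passes its speed limit or range.

## Working session

There is one attempt and no reset: what is moved stays moved. The work goes in short steps, Python scripts to look and compute and a tool call to move; the robot and the scene stay as the last step left them, time stands still between calls to the robot, and variables do not carry over. Pictures are saved under pics/ and viewed, about 8 in all and at most 12, crops included, and the job is handed in when it is done.

Besides the shell and the picture viewer there is one more tool, called after "Call:" as name(argument=value, ...) on one line, values as JSON. apply_moves: Moves the arm, as the interface text tells. Its arguments: {"type":"object","properties":{"offset":{"type":"array"},"dr":{"type":"array"},"fingers":{"type":"array"},"force":{"type":"number"}},"required":["offset","dr","fingers"]}

```bash
mkdir -p pics; python3 - <<'E'
from plant import r
import cv2,numpy as np
s=r.read_state()
for k in ("time_s","joints","tcp_pos","eef_rot","force","opening"): print(k,np.round(s[k],4).tolist())
for n in("top","side"):
    c=r.camera(n); cv2.imwrite(f"pics/{n}0.png",c["color"][:,:,::-1])
    print(n,c["camera_matrix"].round(1).tolist(),c["pose"].round(4).tolist())
E
```

```text
time_s 0.0
joints [-1.294, 0.4684, -0.0116, 1.6036, 0.006, 1.0714, -0.0563]
tcp_pos [0.2043, 0.6168, 0.4037]
eef_rot [[0.9493, -0.0005, 0.3145], [-0.3145, -0.0017, 0.9493], [0.0001, -1.0, -0.0018]]
force [-0.4096, 0.7217, -0.1006]
opening 1.0011
top [[437.4, 0.0, 272.1], [0.0, 437.4, 208.2], [0.0, 0.0, 1.0]] [[-0.02, -0.9978, 0.064, 0.4804], [-0.9996, 0.0213, 0.0193, -0.0668], [-0.0206, -0.0636, -0.9978, 1.0818], [0.0, 0.0, 0.0, 1.0]]
side [[457.3, 0.0, 273.2], [0.0, 457.3, 215.7], [0.0, 0.0, 1.0]] [[0.8751, -0.3755, 0.3052, 0.2025], [-0.4837, -0.6939, 0.5334, -0.7142], [0.0115, -0.6144, -0.7889, 1.0236], [0.0, 0.0, 0.0, 1.0]]
```

View pics/top0.png

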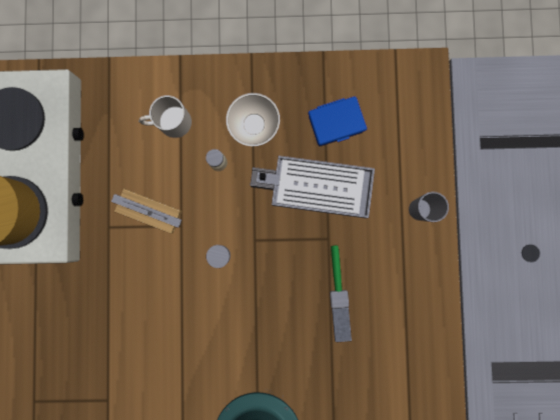

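View pics/side0.png

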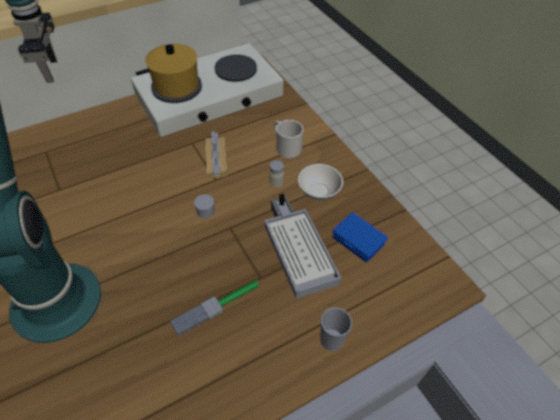

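The top view shows the stand and divider at about (147,210), the tray around (322,187) with its keeper knob at (263,177). The slots run along the middle of the tray. I'll enlarge both.

```bash
python3 - <<'E'
import cv2,numpy as np
a=cv2.imread("pics/top0.png")
u=cv2.resize(a[150:224,245:378],None,fx=6,fy=6,interpolation=cv2.INTER_CUBIC)
v=cv2.resize(a[185:237,105:187],None,fx=3,fy=3,interpolation=cv2.INTER_CUBIC)
s=cv2.imread("pics/side0.png")
w=cv2.resize(s[125:182,195:240],None,fx=2.73,fy=2.73,interpolation=cv2.INTER_CUBIC)
o=np.zeros((444+156,798,3),np.uint8);o[:444]=u
o[444:444+v.shape[0],:v.shape[1]]=v
o[444:444+w.shape[0],300:300+w.shape[1]]=w[:156]
k=cv2.resize(s[190:225,260:305],None,fx=4.4,fy=4.4,interpolation=cv2.INTER_CUBIC)
o[444:444+k.shape[0],500:500+k.shape[1]]=k[:156]
cv2.imwrite("pics/z0.png",o)
E
```

```text
(no output)
```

View pics/z0.png

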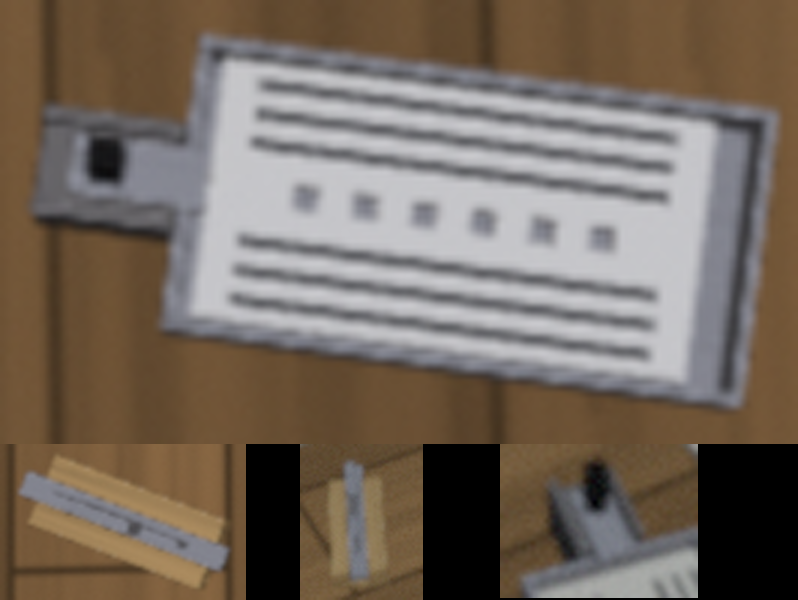

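The crop shows the six slots, first at (306,198) and last at (602,239). Their row sits clearly toward the keeper end, and the gap at the -y end is wide. The rim corners and flange ends are also clear. Next I convert these to world positions.

```bash
cat > h.py <<'E'
import numpy as np
from plant import r
def ray(c,uv,z):
    d=np.linalg.inv(c["camera_matrix"])@np.array([uv[0],uv[1],1.]); P=c["pose"]; d=P[:3,:3]@d; o=P[:3,3]
    return o+d*(z-o[2])/d[2]
def proj(c,p):
    P=c["pose"]; q=c["camera_matrix"]@(P[:3,:3].T@(np.asarray(p)-P[:3,3])); return q[:2]/q[2]
def crop(uv,f,o): return [(uv[0]+.5)/f-.5+o[0],(uv[1]+.5)/f-.5+o[1]]
E
python3 - <<'E'
from h import *
c=r.camera("top")
T=lambda p,z:ray(c,crop(p,6,(245,150)),z)
D=lambda p,z:ray(c,crop((p[0],p[1]-444),3,(105,185)),z)
R=[T(p,.034) for p in((203,35),(777,110),(740,408),(160,330))]
print("rim",np.round(R,4).tolist(),[round(np.linalg.norm(R[i]-R[(i+1)%4]),4) for i in range(4)],"ctr",np.mean(R,0))
yax=(R[0]+R[3]-R[1]-R[2]);yax/=np.linalg.norm(yax);xn=(R[0]+R[1]-R[2]-R[3]);xn/=np.linalg.norm(xn)
print("tray y",yax,np.arctan2(yax[1],yax[0]),"xn",xn,np.arctan2(xn[1],xn[0]))
S=[T(p,.028) for p in((306,198),(365,206),(425,214),(484,222),(543,231),(602,239))]
m=np.mean(S,0);sy=S[0]-S[5];print("slots mid",m,"len",np.linalg.norm(sy),"ang",np.arctan2(sy[1],sy[0]),"offset y",(m-np.mean(R,0))@yax,"x",(m-np.mean(R,0))@xn)
k=T((106,135),.083);print("knob top?",k)
F=[D(p,.032) for p in((25,472),(229,550),(222,571),(18,493))]
print("fl",np.round(F,4).tolist(),[round(np.linalg.norm(F[i]-F[(i+1)%4]),4) for i in range(4)],np.mean(F,0))
d=F[0]+F[3]-F[1]-F[2];print("div ang",np.arctan2(d[1],d[0]))
B=[D(p,.024) for p in((54,457),(224,521),(204,586),(30,521))]
print("stand",np.round(B,4).tolist(),[round(np.linalg.norm(B[i]-B[(i+1)%4]),4) for i in range(4)],np.mean(B,0))
b=B[0]+B[3]-B[1]-B[2];print("ang",np.arctan2(b[1],b[0]))
print(r.read_state()["time_s"])
E
```

```text
rim [[0.675, -0.0644, 0.034], [0.6392, -0.2936, 0.034], [0.5201, -0.2748, 0.034], [0.5562, -0.0447, 0.034]] [np.float64(0.232), np.float64(0.1206), np.float64(0.2329), np.float64(0.1205)] ctr [ 0.59765898 -0.16940826  0.034     ]
tray y [0.15457331 0.98798132 0.        ] 1.4156007684075684 xn [ 0.98715635 -0.15975711  0.        ] -0.1604445976297765
slots mid [ 0.59919463 -0.16395045  0.028     ] len 0.12007859325944478 ang 1.4097159865630216 offset y 0.005629592464958895 x 0.0006439989383332025
knob top? [ 0.62809517 -0.02651712  0.083     ]
fl [[0.5904, 0.3392, 0.032], [0.5238, 0.1738, 0.032], [0.507, 0.1795, 0.032], [0.5734, 0.3449, 0.032]] [np.float64(0.1784), np.float64(0.0177), np.float64(0.1782), np.float64(0.0179)] [0.54863893 0.25933588 0.032     ]
div ang 1.1883811224853353
stand [[0.603, 0.3185, 0.024], [0.5477, 0.1795, 0.024], [0.4954, 0.1961, 0.024], [0.5511, 0.3381, 0.024]] [np.float64(0.1496), np.float64(0.0549), np.float64(0.1525), np.float64(0.0555)] [0.54928091 0.25804376 0.024     ]
ang 1.1946563784017428
0.15
```

Call:
apply_moves(offset=[[0.02,-0.04,0],[0.02,-0.04,0],[0.02,-0.04,0],[0.02,-0.04,0],[0.02,-0.04,0],[0.02,-0.04,0],[0.037,-0.02,-0.01],[0.037,-0.02,-0.01],[0.037,-0.02,-0.01],[0.037,-0.02,-0.01],[0.037,-0.02,-0.01],[0.037,-0.02,-0.01]], dr=[[0,0,-0.136],[0,0,-0.136],[0,0,-0.136],[0,0,-0.136],[0,0,-0.136],[0,0,-0.136],[0,0,-0.136],[0,0,-0.136],[0,0,-0.136],[0,0,-0.136],[0,0,-0.136],[0,0,-0.136]], fingers=[0,0,0,0,0,0,0,0,0,0,0,0])

```text
time_s: 1.35
tcp_pos: [0.5476, 0.2562, 0.3442]
eef_rot: [[-0.377, -0.0, 0.926], [-0.926, -0.0, -0.377], [0.0, -1.0, -0.0]]
force: [0.4, 1.3, 0.2]
opening: 1.005
```

Call:
apply_moves(offset=[[0,0,0],[0,0,0]], dr=[[0,0,0],[0,0,0]], fingers=[0.3,0.3])

```text
time_s: 1.55
tcp_pos: [0.5466, 0.2564, 0.3438]
eef_rot: [[-0.373, -0.001, 0.928], [-0.928, -0.001, -0.373], [0.002, -1.0, -0.001]]
force: [-1.4, 0.6, -1.1]
opening: 0.847
```

```bash
python3 - <<'E'
from h import *
import cv2
s=r.read_state()
for k in ("time_s","joints","tcp_pos","eef_rot","force","opening"): print(k,np.round(s[k],4).tolist())
o=np.zeros((580,800,3),np.uint8)
c=r.camera("top");o[:,:400]=cv2.resize(c["color"][165:310,95:195,::-1],None,fx=4,fy=4)
c=r.camera("side");o[:,400:]=cv2.resize(c["color"][50:195,165:265,::-1],None,fx=4,fy=4)
cv2.imwrite("pics/a1.png",o)
E
```

```text
time_s 1.55
joints [-0.831, 0.4782, 0.4442, 1.797, -0.2498, 0.9238, -0.6601]
tcp_pos [0.5466, 0.2564, 0.3438]
eef_rot [[-0.3726, -0.0014, 0.928], [-0.928, -0.0013, -0.3726], [0.0017, -1.0, -0.0008]]
force [-1.4403, 0.5921, -1.0593]
opening 0.847
```

View pics/a1.png

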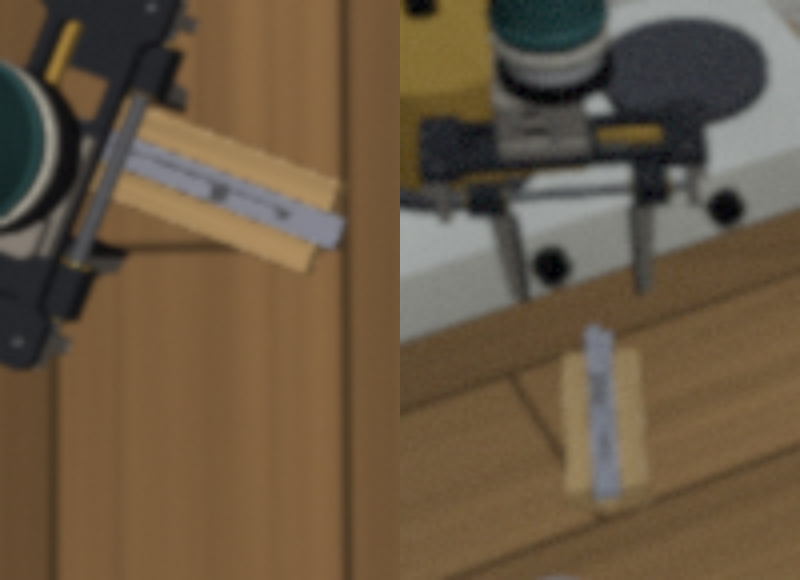

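Call:
apply_moves(offset=[[0.001,0.001,-0.04],[0.001,0.001,-0.035],[0,0,-0.018],[0,0,0],[0,0,0],[0,0,0],[0,0,0],[0,0,0],[0,0,0]], dr=[[0,0,0],[0,0,0],[0,0,0],[0,0,0],[0,0,0],[0,0,0],[0,0,0],[0,0,0],[0,0,0]], fingers=[0.3,0.3,0.3,0.3,1,1,1,1,1], force=40)

```text
time_s: 2.55
tcp_pos: [0.5485, 0.2591, 0.2523]
eef_rot: [[-0.372, 0.001, 0.928], [-0.928, 0.001, -0.372], [-0.001, -1.0, 0.001]]
force: [-0.5, -0.8, 0.1]
opening: 0.284
```

Call:
apply_moves(offset=[[0,0,0],[0,0,0],[0,0,0],[0,0,0.02],[0,0,0.03],[0,0,0.03],[0,0,0.03],[0,0,0]], dr=[[0,0,0],[0,0,0],[0,0,0],[0,0,0],[0,0,0],[0,0,0],[0,0,0],[0,0,0]], fingers=[1,1,1,1,1,1,1,1])

```text
time_s: 3.35
tcp_pos: [0.5496, 0.2592, 0.3657]
eef_rot: [[-0.372, 0.006, 0.928], [-0.928, 0.004, -0.372], [-0.006, -1.0, 0.004]]
force: [-0.2, 0.3, -0.5]
opening: 0.108
```

Call:
apply_moves(offset=[[0.005,-0.0423,0],[0.005,-0.0423,0],[0.005,-0.0423,0],[0.005,-0.0423,0],[0.005,-0.0423,0],[0.005,-0.0423,0],[0.005,-0.0423,0],[0.005,-0.0423,0],[0.005,-0.0423,0],[0.005,-0.0423,0],[0,0,0],[0,0,0]], dr=[[0,0,0.0222],[0,0,0.0222],[0,0,0.0222],[0,0,0.0222],[0,0,0.0222],[0,0,0.0222],[0,0,0.0222],[0,0,0.0222],[0,0,0.0222],[0,0,0.0222],[0,0,0],[0,0,0]], fingers=[1,1,1,1,1,1,1,1,1,1,1,1])

```text
time_s: 4.55
tcp_pos: [0.5977, -0.1652, 0.3603]
eef_rot: [[-0.161, -0.002, 0.987], [-0.987, 0.0, -0.161], [0.0, -1.0, -0.002]]
force: [0.1, 0.4, -1.2]
opening: 0.107
```

Call:
apply_moves(offset=[[0,0,-0.03],[0,0,-0.03],[0,0,0],[0,0,0]], dr=[[0,0,0],[0,0,0],[0,0,0],[0,0,0]], fingers=[1,1,1,1])

```text
time_s: 4.95
tcp_pos: [0.5985, -0.1626, 0.3013]
eef_rot: [[-0.157, -0.002, 0.988], [-0.988, 0.001, -0.157], [-0.0, -1.0, -0.002]]
force: [0.3, -0.7, 0.6]
opening: 0.102
```

```bash
python3 - <<'E'
from h import *
import cv2
L=[]
for i in range(6):
    c=r.camera("top" if i<3 else "side")
    if i==2: t=c
    s=r.read_state();L.append(np.r_[s["tcp_pos"],s["force"],s["ft_torque"],np.arctan2(*s["eef_rot"][1::-1,2]),s["eef_rot"][2]])
print(np.round(np.mean(L,0),4),np.round(np.std(L,0),4),s["time_s"],np.round(s["joints"],2))
o=np.zeros((600,800,3),np.uint8)
a=cv2.resize(t["color"][145:235,245:378,::-1],None,fx=4,fy=4,interpolation=2);b=cv2.resize(c["color"][165:300,240:350,::-1],None,fx=4,fy=4,interpolation=2)
o[:360,:532]=a; o=np.hstack([a,np.zeros((360,268,3),np.uint8)]) ; cv2.imwrite("pics/b1.png",np.vstack([a[:,:]])); cv2.imwrite("pics/b2.png",b)
E
```

```text
[ 5.989e-01 -1.636e-01  3.030e-01  2.551e-01 -1.424e-01 -5.800e-01
 -4.630e-02  6.970e-02 -2.090e-02 -1.584e-01 -1.000e-04 -1.000e+00
  2.100e-03] [1.000e-04 3.000e-04 3.000e-04 5.456e-01 3.867e-01 4.107e-01 2.360e-02
 2.870e-02 2.590e-02 4.000e-04 0.000e+00 0.000e+00 6.000e-04] 5.25 [-0.13  0.56  0.46  1.78 -0.32  0.87  0.32]
```

View pics/b1.png

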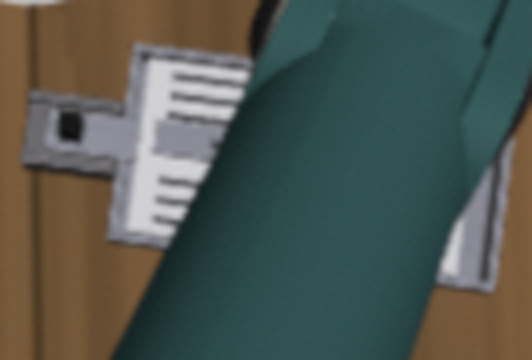

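View pics/b2.png

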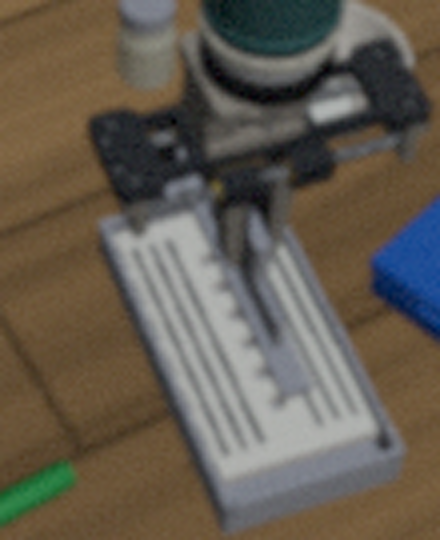

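Top view: the +y end of the flange is at crop (157,138). Side view: the divider is upright over the slot row, with its -y end at crop (296,392). I'll compare that with where the tool says it should be.

```bash
python3 - <<'E'
from h import *
c=r.camera("top");d=r.camera("side")
a=1.4124; y=np.array([np.cos(a),np.sin(a),0]);x=np.array([np.sin(a),-np.cos(a),0])
g=np.array([.5989,-.1636,0.0607]); t=np.array([.5977,-.1694,0])
for nm,cam,uv,f,o,s in(("top+y",c,(156,137),4,(245,145),1),("side-y",d,(296,390),4,(240,165),-1)):
    p=ray(cam,crop(uv,f,o),.0827); q=p-g
    print(nm,p.round(4),"y-mid err",q@y-s*.088,"x err",q@x, "expected px crop",(proj(cam,g+y*s*.088+[0,0,.022])-o)*f)
m=np.array([.5992,-.16395,.028]);print("slotmid in side crop px:",[((proj(d,m+y*k)-(240,165))*4).round(0).tolist() for k in(-.06,.06)])
k=ray(c,crop((70,127),4,(245,145)),.075)-t;print("knob tray",k@x,k@y)
E
```

```text
top+y [ 0.6113 -0.0754  0.0827] y-mid err 0.0010938397167460367 x err -0.0016857873770564041 expected px crop [156.78668636 132.86712708]
side-y [ 0.5835 -0.2493  0.0827] y-mid err 0.0009260466490989133 x err -0.0016489787246621482 expected px crop [297.60966793 388.95662955]
slotmid in side crop px: [[274.0, 400.0], [206.0, 256.0]]
knob tray -0.0013719894229911546 0.1452835997372892
```

Call:
apply_moves(offset=[[0.001,-0.0015,-0.014],[0,0,-0.01],[0,0,-0.004],[0,0,0],[0,0,0]], dr=[[0,0,0],[0,0,0],[0,0,0],[0,0,0],[0,0,0]], fingers=[1,1,1,1,1])

```text
time_s: 5.85
tcp_pos: [0.5994, -0.1656, 0.2734]
eef_rot: [[-0.159, -0.0, 0.987], [-0.987, -0.0, -0.159], [0.0, -1.0, -0.0]]
force: [0.3, -0.6, -1.5]
opening: 0.103
```

Call:
apply_moves(offset=[[0,0,-0.001],[0,0,-0.001],[0,0,-0.001],[0,0,-0.001],[0,0,-0.001],[0,0,0]], dr=[[0,0,0],[0,0,0],[0,0,0],[0,0,0],[0,0,0],[0,0,0]], fingers=[1,1,1,1,1,1])

```text
time_s: 6.45
tcp_pos: [0.5993, -0.1654, 0.2685]
eef_rot: [[-0.158, -0.0, 0.987], [-0.987, 0.0, -0.158], [0.0, -1.0, -0.0]]
force: [0.1, 0.8, -2.0]
opening: 0.11
```

Call:
apply_moves(offset=[[0,0,-0.001],[0,0,-0.001],[0,0,0]], dr=[[0,0,0],[0,0,0],[0,0,0]], fingers=[1,1,1])

```text
time_s: 6.75
tcp_pos: [0.5993, -0.1655, 0.2665]
eef_rot: [[-0.158, -0.0, 0.987], [-0.987, 0.0, -0.158], [0.0, -1.0, -0.0]]
force: [-0.9, -0.6, -1.6]
opening: 0.106
```

Tips are now about 4 mm below the land level with no contact force, so the teeth look to be in their slots. I'll keep going down in small steps.

Call:
apply_moves(offset=[[0,0,-0.001],[0,0,-0.001],[0,0,-0.001],[0,0,0]], dr=[[0,0,0],[0,0,0],[0,0,0],[0,0,0]], fingers=[1,1,1,1])

```text
time_s: 7.15
tcp_pos: [0.5993, -0.1654, 0.2635]
eef_rot: [[-0.158, -0.0, 0.987], [-0.987, 0.0, -0.158], [0.0, -1.0, -0.0]]
force: [0.2, 0.6, -0.7]
opening: 0.109
```

Call:
apply_moves(offset=[[0,0,-0.001],[0,0,-0.001],[0,0,0]], dr=[[0,0,0],[0,0,0],[0,0,0]], fingers=[1,1,1])

```text
time_s: 7.45
tcp_pos: [0.5993, -0.1654, 0.2615]
eef_rot: [[-0.158, -0.0, 0.987], [-0.987, 0.0, -0.158], [0.0, -1.0, -0.0]]
force: [0.1, -0.9, -1.4]
opening: 0.103
```

Call:
apply_moves(offset=[[0,0,-0.001],[0,0,-0.001],[0,0,-0.001],[0,0,-0.001],[0,0,0]], dr=[[0,0,0],[0,0,0],[0,0,0],[0,0,0],[0,0,0]], fingers=[1,1,1,1,1])

```text
time_s: 7.95
tcp_pos: [0.5993, -0.1654, 0.2575]
eef_rot: [[-0.158, -0.0, 0.987], [-0.987, 0.0, -0.158], [0.0, -1.0, -0.0]]
force: [0.5, -0.3, -1.6]
opening: 0.108
```

Call:
apply_moves(offset=[[0,0,-0.001],[0,0,0]], dr=[[0,0,0],[0,0,0]], fingers=[1,1])

```text
time_s: 8.15
tcp_pos: [0.5993, -0.1654, 0.2566]
eef_rot: [[-0.158, -0.0, 0.987], [-0.987, 0.0, -0.158], [0.0, -1.0, -0.0]]
force: [0.9, 0.9, -1.0]
opening: 0.107
```

Call:
apply_moves(offset=[[0,0,-0.001],[0,0,0],[0,0,0]], dr=[[0,0,0],[0,0,0],[0,0,0]], fingers=[1,1,1])

```text
time_s: 8.45
tcp_pos: [0.5994, -0.1655, 0.2557]
eef_rot: [[-0.158, 0.0, 0.987], [-0.987, -0.0, -0.158], [0.0, -1.0, 0.0]]
force: [0.1, -0.2, -1.3]
opening: 0.103
```

Call:
apply_moves(offset=[[0,0,-0.001],[0,0,0],[0,0,0]], dr=[[0,0,0],[0,0,0],[0,0,0]], fingers=[1,1,1])

```text
time_s: 8.75
tcp_pos: [0.5994, -0.1655, 0.2549]
eef_rot: [[-0.158, 0.0, 0.987], [-0.987, 0.0, -0.158], [-0.0, -1.0, 0.0]]
force: [-0.5, -0.9, 1.5]
opening: 0.106
```

Call:
apply_moves(offset=[[0,0,-0.0005],[0,0,0],[0,0,0]], dr=[[0,0,0],[0,0,0],[0,0,0]], fingers=[1,1,1])

```text
time_s: 9.05
tcp_pos: [0.5994, -0.1655, 0.2544]
eef_rot: [[-0.158, 0.0, 0.987], [-0.987, -0.0, -0.158], [-0.0, -1.0, 0.0]]
force: [-1.2, 0.8, 3.7]
opening: 0.106
```

Call:
apply_moves(offset=[[0,0,0],[0,0,0],[0,0,0],[0,0,0],[0,0,0],[0,0,0],[0,0,0.03],[0,0,0.04],[0,0,0.04],[0,0,0]], dr=[[0,0,0],[0,0,0],[0,0,0],[0,0,0],[0,0,0],[0,0,0],[0,0,0],[0,0,0],[0,0,0],[0,0,0]], fingers=[0.65,0.65,0.65,0.65,0.65,0.65,0.65,0.65,0.65,0.65])

```text
time_s: 10.05
tcp_pos: [0.6009, -0.1665, 0.37]
eef_rot: [[-0.159, 0.01, 0.987], [-0.987, -0.002, -0.159], [0.0, -1.0, 0.01]]
force: [-0.5, 0.8, -0.8]
opening: 0.353
```

Call:
apply_moves(offset=[[0.0053,0.035,0],[0.0053,0.035,0],[0.0053,0.035,0],[0.0053,0.035,0],[0,0,0],[0,0,0]], dr=[[0,0,0],[0,0,0],[0,0,0],[0,0,0],[0,0,0],[0,0,0]], fingers=[0.55,0.55,0.55,0.55,0.55,0.55])

```text
time_s: 10.65
tcp_pos: [0.6204, -0.0246, 0.3634]
eef_rot: [[-0.156, -0.001, 0.988], [-0.988, -0.0, -0.156], [0.001, -1.0, -0.001]]
force: [-0.5, -0.1, -0.2]
opening: 0.449
```

```bash
python3 - <<'E'
from h import *
import cv2
t=r.camera("top");c=r.camera("side");s=r.read_state();print(s["time_s"],s["tcp_pos"],s["opening"])
a=cv2.resize(t["color"][145:235,245:378,::-1],None,fx=4,fy=4,interpolation=2)[:,:380+150]
b=cv2.resize(c["color"][165:300,240:350,::-1],None,fx=4,fy=4,interpolation=2)
o=np.zeros((540,800,3),np.uint8);o[:360,:400]=a[:,:400];o[:,400:]=b[:,:400] if b.shape[1]>=400 else 0
cv2.imwrite("pics/c1.png",o)
E
```

```text
10.75 [ 0.6202681  -0.02692716  0.36385309] 0.4501154400530226
```

View pics/c1.png

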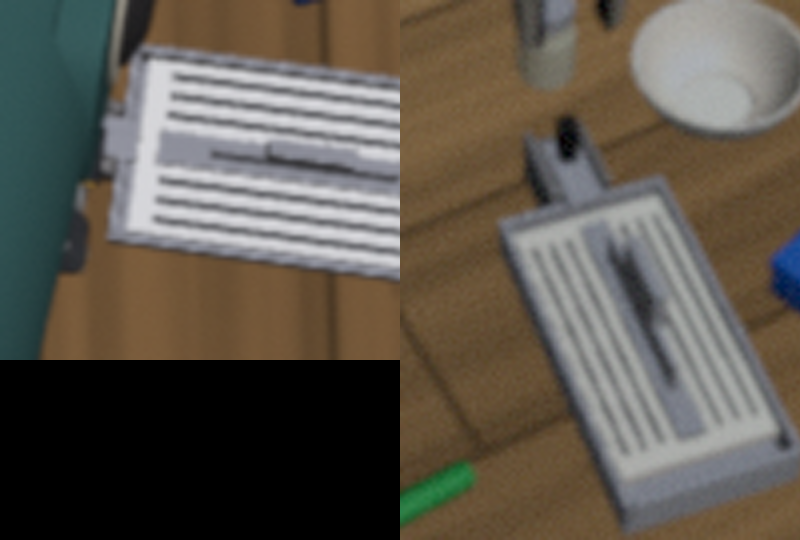

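```bash
python3 - <<'E'
from h import *
c=r.camera("top");d=r.camera("side")
a=1.4124; y=np.array([np.cos(a),np.sin(a),0]);x=np.array([np.sin(a),-np.cos(a),0]);t=np.array([.5977,-.1694,0])
k=ray(d,crop((169,121),4,(240,165)),.083)-t;print("knob",k@x,k@y)
for n,uv,z in(("jar",(215,157),.075),("bowl",(253,120),.05)):
    q=ray(c,uv,z)-t;print(n,q+t,q@x,q@y)
E
```

```text
knob 0.0009627857016101345 0.14427614691206092
jar [0.66722388 0.08332706 0.075     ] 0.028789686296709367 0.2605296311715166
bowl [ 0.75924693 -0.00533628  0.05      ] 0.13364604988179418 0.18749146247583767
```

Call:
apply_moves(offset=[[0,0,-0.04],[0,0,-0.04],[0,0,-0.025],[0,0,-0.01],[0,0,-0.004],[0,0,0],[0,0,0],[0,0,0],[0,0,0],[0,0,0]], dr=[[0,0,0],[0,0,0],[0,0,0],[0,0,0],[0,0,0],[0,0,0],[0,0,0],[0,0,0],[0,0,0],[0,0,0]], fingers=[0.55,0.55,0.55,0.55,0.55,1,1,1,1,1], force=25)

```text
time_s: 11.85
tcp_pos: [0.6214, -0.0255, 0.2464]
eef_rot: [[-0.158, 0.003, 0.987], [-0.987, -0.0, -0.158], [-0.0, -1.0, 0.003]]
force: [2.1, -0.0, 3.1]
opening: 0.152
```

Call:
apply_moves(offset=[[-0.0005,-0.003,0],[-0.0005,-0.003,0],[-0.0005,-0.003,0],[-0.0005,-0.003,0],[-0.0005,-0.003,0],[-0.0005,-0.003,0],[0,0,0]], dr=[[0,0,0],[0,0,0],[0,0,0],[0,0,0],[0,0,0],[0,0,0],[0,0,0]], fingers=[1,1,1,1,1,1,1])

```text
time_s: 12.55
tcp_pos: [0.6185, -0.0437, 0.2463]
eef_rot: [[-0.159, 0.003, 0.987], [-0.987, 0.0, -0.159], [-0.001, -1.0, 0.003]]
force: [3.2, 1.6, 6.1]
opening: 0.153
```

Call:
apply_moves(offset=[[-0.0005,-0.003,0],[-0.0005,-0.003,0],[-0.0005,-0.003,0],[-0.0005,-0.003,0],[-0.0005,-0.003,0],[0,-0.0015,0],[0,0,0]], dr=[[0,0,0],[0,0,0],[0,0,0],[0,0,0],[0,0,0],[0,0,0],[0,0,0]], fingers=[1,1,1,1,1,1,1])

```text
time_s: 13.25
tcp_pos: [0.616, -0.0599, 0.2463]
eef_rot: [[-0.158, 0.003, 0.987], [-0.987, 0.0, -0.158], [-0.001, -1.0, 0.003]]
force: [2.7, 1.3, 7.3]
opening: 0.149
```

Call:
apply_moves(offset=[[-0.0002,-0.001,0],[-0.0002,-0.001,0],[0,0,0]], dr=[[0,0,0],[0,0,0],[0,0,0]], fingers=[1,1,1])

```text
time_s: 13.55
tcp_pos: [0.6158, -0.0613, 0.2464]
eef_rot: [[-0.158, 0.004, 0.987], [-0.987, 0.001, -0.158], [-0.002, -1.0, 0.003]]
force: [3.4, 2.6, 6.0]
opening: 0.15
```

Call:
apply_moves(offset=[[-0.0002,-0.001,0],[-0.0002,-0.001,0],[0,0,0]], dr=[[0,0,0],[0,0,0],[0,0,0]], fingers=[1,1,1])

```text
time_s: 13.85
tcp_pos: [0.6157, -0.0617, 0.2464]
eef_rot: [[-0.157, 0.004, 0.988], [-0.988, 0.003, -0.157], [-0.004, -1.0, 0.003]]
force: [5.4, 5.9, 5.4]
opening: 0.154
```

The keeper hit its end stop: the knob is at tray y ≈ 0.109 (nominal 0.110 when closed) and the force rose. Now I release, lift, and move clear.

Call:
apply_moves(offset=[[0,0,0],[0,0,0],[0,0,0],[0,0,0],[0,0,0.03],[0,0,0.04],[0,0,0.04],[0,0,0.02],[-0.03,0.04,0],[-0.03,0.04,0],[-0.03,0.04,0],[-0.03,0.04,0]], dr=[[0,0,0],[0,0,0],[0,0,0],[0,0,0],[0,0,0],[0,0,0],[0,0,0],[0,0,0],[0,0,0],[0,0,0],[0,0,0],[0,0,0]], fingers=[0.65,0.65,0.65,0.65,0.65,0.65,0.65,0.65,0.65,0.65,0.65,0.65])

```text
time_s: 15.05
tcp_pos: [0.4927, 0.097, 0.375]
eef_rot: [[-0.159, -0.0, 0.987], [-0.987, -0.0, -0.159], [0.0, -1.0, -0.0]]
force: [0.4, 0.7, 0.7]
opening: 0.349
```

```bash
python3 - <<'E'
from h import *
import cv2
t=r.camera("top");c=r.camera("side");s=r.read_state();print(s["time_s"],s["tcp_pos"],s["opening"],s["force"])
o=np.zeros((540,800,3),np.uint8)
o[:360,:360]=cv2.resize(t["color"][145:235,245:335,::-1],None,fx=4,fy=4,interpolation=2)
o[:,360:]=cv2.resize(c["color"][165:300,240:350,::-1],None,fx=4,fy=4,interpolation=2)
cv2.imwrite("pics/d1.png",o)
E
```

```text
15.15 [0.49074233 0.1013507  0.37462931] 0.34940814988176344 [ 1.01250284 -0.1815359  -0.47419849]
```

View pics/d1.png

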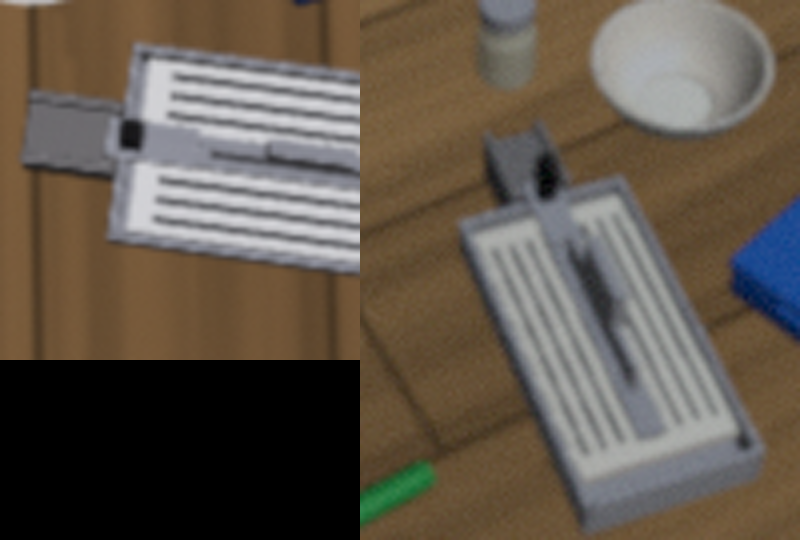

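```bash
python3 -c "
from h import *
c=r.camera('top');a=1.4124;t=np.array([.5977,-.1694,0]);k=ray(c,crop((131,135),4,(245,145)),.075)-t
print('knob tray y',k@[np.cos(a),np.sin(a),0]); print(r.job_done())"
```

```text
knob tray y 0.10960440284661799
the job is handed in; nothing more can be done
None
```

The divider now stands home in the drip grid with the keeper closed over its end, and the job is handed in; no verdict was reported. It took about 15 s of the 58 s on the robot's clock.

- **Lifting and placing:** I gripped the divider by its tab and lifted it out of the stand. From the pictures, the slot row sat about 5.6 mm toward the keeper. I lowered the divider in 1 mm steps and the teeth went into the slots first time.
- **Seating:** The flange met the grid with the tips at about 13 mm by the tool reading (home is 14). I pressed with only about 5 N before letting go.
- **Keeper:** I gripped the knob and slid it until it hit its end stop, then let go and moved the arm clear.

**Last checks:**
- The final picture shows the divider upright and flush in the grid, with the keeper's tongue over its end.
- The knob measures at tray y = 0.1096 m in the picture and 0.109 m by the tool, against 0.110 m when fully closed.
- The jar, bowl, soap dish and brush look unmoved. I did not look at the mug, tumbler or scourer tin again.
- The one disagreement was with the divider held over the tray: the camera put its middle about 1–2 mm from where the tool put it. I corrected for that before lowering.

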